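# Roll a lying preserve jar label-up and push it home into its bay

## Task

The wide preserve jar lying on the cellar bench has its paper label turned away. Without lifting it, roll it along the bench until the label faces straight up, slide it sideways if it needs it, and push it gently home into the wooden bay: it must end lying label up between the two cheeks, its flat base square and tight against the back board. Do not disturb the two standing jars or the brass band.

Things in the scene. Friction and masses are not known exactly. Their poses are not given: they have to be found in the camera images.
- jar: closed jar lying on its side: amber glass body 84 mm diameter, z = 0 to 84 mm; steel lid 60 mm diameter, z = 89 to 110 mm; one white label. Origin at the centre of its base; z along its axis, base to lid; x out through the label's middle. Base faces the bay at the start. 0.4 to 0.85 kg, balance point 49 mm from the base. Friction with the bench 0.5 to 0.7; it stays put when let go
- label (a point): centre of the label on the glass, 42 mm from the axis and from the base; the label covers 45 degrees to either side and 50 mm of the length, the rest is bare. The jar rolls 42 mm along the bench per radian. Pushed level at mid-height from the side it rolls ahead of the finger, and coasts when the finger slows: some 80 mm from 0.1 m/s, 25 mm from 0.06 m/s, a few mm from 0.03 m/s
- jar_mid (a point): middle of the jar on its axis, 55 mm from the base; 42 mm above the bench while the jar lies. Pushed on the lid along its axis the jar slides at 4 to 12 N, more when it meets the back board
- lid_end (a point): centre of the lid's outer face, 110 mm from the base on the axis. The lid clears the bench by 12 mm and can be pinched across its 60 mm diameter from above to slide the jar; the glass body is too wide to straddle
- bay: fixed bay of light wood: back board 190 mm long, 50 high, 20 thick, and at each end a cheek 20 mm thick, 50 high, standing 25 mm forward of it; 150 mm free between the cheeks; open above and in front. Origin at the foot of the board's front face, midway between the cheeks; z level out of the mouth (to the robot), y level along the board, x up
- tall_jar: bystander: standing red jar, 74 mm diameter, 140 mm high; origin at the centre of its underside
- squat_jar: bystander: standing green-yellow jar, 80 mm diameter, 85 mm high; origin at the centre of its underside
- band: bystander: brass screw band (ring) lying flat, 72 mm outside, 16 mm high; origin at the centre of its underside
There are look-alikes about, which are no part of the job. Leave any blue or purple look-alike of the jar alone.

How it is judged:
At the end, for the whole second after the job is handed in: The jar lies at rest in the bay between the cheeks, label up within 15 degrees, the middle of its base within 3 mm of the back board, its axis square to the board within 4 degrees (angle between jar's own x axis and vertical below 0.26 rad and z of jar in the frame of bay below 0.003 m and y of jar in the frame of bay between -0.036 and 0.036 m and angle between the z axis of jar and the z axis of bay, either way round below 0.07 rad and linear speed of jar below 0.01 m/s); the robot touches nothing.
It fails at once if the jar is lifted or tipped off the bench: its middle more than 12 mm above where it lay (height (world z) of jar_mid above 0.054 m).
It fails at once if the jar presses on the bay with over 40 N (contact force between jar and bay above 40 N).
It fails at once if a standing jar or the brass band is shifted more than 15 mm (distance of any of tall_jar, squat_jar, band from where it was at the start of the episode above 0.015 m).
It also fails if it takes over 72 s, if anything falls off the work surface, if the arm or the gripper's body presses on something with over 40 N, if the wrist force passes 120 N, or if a joint passes its speed limit or range.

## Robot

A 6-joint arm with a two-finger parallel gripper is mounted at the origin on the work surface. World frame = base frame: x ahead of the robot, y to its left, z up, the work surface at z = 0. Lengths are in m, angles in rad, forces in N, time in s.
With the tool pointing down it reaches from about 0.35 to 0.975 m from the base axis. Payload 4.9 kg.
Tool frame: the origin (TCP) lies on the mounting face of the last link; the fingertips stand 173 mm ahead of it and the grasp point (between the pads) lies 155 mm ahead of it; z points along the fingers, y is the line along which they close (so a half turn about z gives the same grasp; the last joint's range is limited). The gripper opens to 85 mm and grips with 20 to 120 N. Pads are 22 mm wide; open, the fingers measure 114 mm over their backs; the gripper's body (76 mm by 85 mm) begins 54 mm behind the grasp point. The pads swing forward as they close: fully open they stand 13 mm farther back than shut.
Start: joints at [-0.119, 0.053, 1.613, -0, 1.476, -0.119], TCP at [0.625, 0, 0.405] pointing down, gripper open.
Joint ranges: [-3.01, 3.01], [-1.01, 2.22], [0.06, 2.58], [-1.02, 4.17], [0.09, 2.62], [-3.14, 3.14]. Speed limits (rad/s): [2.57, 2.57, 3.14, 3.14, 3.14, 3.14].

## Interface

Orientations are given as a rotation vector (axis times angle).
In Python, from station import monitor, eyes, finish_job gives the robot as it stands. The module is installed in compiled form; this text tells all that it offers.
- The arm moves only by the tool step_arm, never from a script. Its argument "commands" is a list of rows, each a list of 3 entries, a list of its own where there are three numbers: the opening in per cent of the stroke, from 0 (shut) to 100 (fully open), then the shift along the tool's x, y, z in mm, then the turn about the tool's z in degrees. In form: [[hand, [x, y, z], yaw], ...]. A call has 1 to 12 rows; each row is the pose to reach, as a shift and turn from the pose commanded when the call began, along the tool's axes at that moment; what a row does not reach only later rows make up. A row lasts 1/8 s, in which the tool goes at most 62.5 mm and 10.7 degrees, less where a joint would pass 70% of its speed; a pose out of reach is approached as far as the arm can. A call with a gripper value outside its range is refused whole. The fingers move at their own pace and stop on an object; "squeeze" is the grip in N (left out, the last holds). Time passes only in rows, so rows that repeat a pose let the fingers close. It gives the time, the measured TCP pose, the force, the opening and the grip force at its end, in the units of the state.
- monitor.get_obs(): the state, without advancing time (a new reading comes with each control period).
- eyes.get_image(name): name is "scene" or "side" or "wrist"; returns the picture (420x560x3 uint8, red, green, blue); there is no depth.
- eyes.camera_info(name): a dict with "camera_matrix" (3x3 intrinsics, pixels), "extrinsics" (4x4, takes a point from camera to world coordinates). Camera axes: x right, y down, z forward; pixel columns grow to the right and rows downward; lengths in m; the calibration is good to about 2 mm. A picture is of the moment at which its call begins: read the wrist's pose just before it. camera_info takes no time and is no camera call; for the wrist camera it gives the pose at the moment of the call.
- finish_job(): hands the job in; it is judged then, once.
The state is a dict: "t": time; "q": joint angles; "dq": joint speeds; "effort": joint torques, N m; "tool_pos": TCP position; "tool_rot": TCP orientation; "contact_force": force on the tool from outside, world axes, zero at the start; "wrist_torque": the same for the moment, N m; "opening": finger opening in m; "grip_force": force on a finger pad.
Only numpy, scipy, OpenCV 4.12 (cv2) and the standard library are available. Lean on these libraries where they do the work, as an engineer would, in place of code of your own. Each camera call takes 0.05 s, during which the arm holds its last target. There are 200 camera calls.

## Working session

There is one attempt and no reset: what is moved stays moved. The work goes in short steps, Python scripts to look and compute and a tool call to move; the robot and the scene stay as the last step left them, time stands still between calls to the robot, and variables do not carry over. Pictures are saved under pics/ and viewed, at most 10 in all, crops included, and the job is handed in when it is done.

Besides the shell and the picture viewer there is one more tool, called after "Emit:" by a JSON object that holds its "api" and its "payload", one argument or row to a line. step_arm: Moves the arm, as the interface text tells. Its arguments: {"type":"object","properties":{"commands":{"type":"array"},"squeeze":{"type":"number"}},"required":["commands"]}

```bash
mkdir -p pics; cat > h.py <<'E'
import numpy as np, cv2
from station import monitor, eyes, finish_job
def snap(name,fn,crop=None,scale=1):
    im=eyes.get_image(name); 
    if crop: x0,y0,x1,y1=crop; im=im[y0:y1,x0:x1]
    im=cv2.resize(im,None,fx=scale,fy=scale,interpolation=cv2.INTER_CUBIC)
    cv2.imwrite('pics/'+fn,cv2.cvtColor(im,cv2.COLOR_RGB2BGR))
def ray(name,u,v,z):
    c=eyes.camera_info(name);K=np.array(c['camera_matrix']);T=np.array(c['extrinsics'])
    d=T[:3,:3]@np.linalg.solve(K,[u,v,1]);o=T[:3,3]
    return o+d*(z-o[2])/d[2]
def proj(name,p):
    c=eyes.camera_info(name);K=np.array(c['camera_matrix']);T=np.linalg.inv(np.array(c['extrinsics']))
    q=K@(T[:3,:3]@np.array(p)+T[:3,3]); return q[:2]/q[2]
E
python3 - <<'E'
from h import *
a=eyes.get_image('scene');b=eyes.get_image('side')
for n,i in(('scene1',a),('side1',b)): cv2.imwrite(f'pics/{n}.png',cv2.resize(i[:,:,::-1],(800,600)))
for n in('scene','side','wrist'):
    c=eyes.camera_info(n);print(n,np.round(c['camera_matrix'],0).tolist(),np.round(c['extrinsics'],3).tolist())
o=monitor.get_obs();print(o['tool_pos'],o['tool_rot'],o['t'])
E
```

```text
scene [[453.0, 0.0, 283.0], [0.0, 453.0, 215.0], [0.0, 0.0, 1.0]] [[-0.682, 0.63, -0.371, 1.128], [0.732, 0.583, -0.354, 0.48], [-0.007, -0.513, -0.858, 1.24], [0.0, 0.0, 0.0, 1.0]]
side [[388.0, 0.0, 285.0], [0.0, 388.0, 211.0], [0.0, 0.0, 1.0]] [[0.977, -0.148, 0.156, 0.478], [-0.215, -0.691, 0.69, -0.743], [0.005, -0.708, -0.707, 0.841], [0.0, 0.0, 0.0, 1.0]]
wrist [[327.0, 0.0, 280.0], [0.0, 327.0, 213.0], [0.0, 0.0, 1.0]] [[1.0, 0.001, -0.002, 0.624], [0.0, -0.96, -0.281, 0.07], [-0.002, 0.281, -0.96, 0.372], [0.0, 0.0, 0.0, 1.0]]
[6.24750141e-01 3.85315374e-05 4.03543936e-01] [-2.22032732e+00 -2.22042399e+00  1.88617795e-03] 0.1
```

View pics/scene1.png

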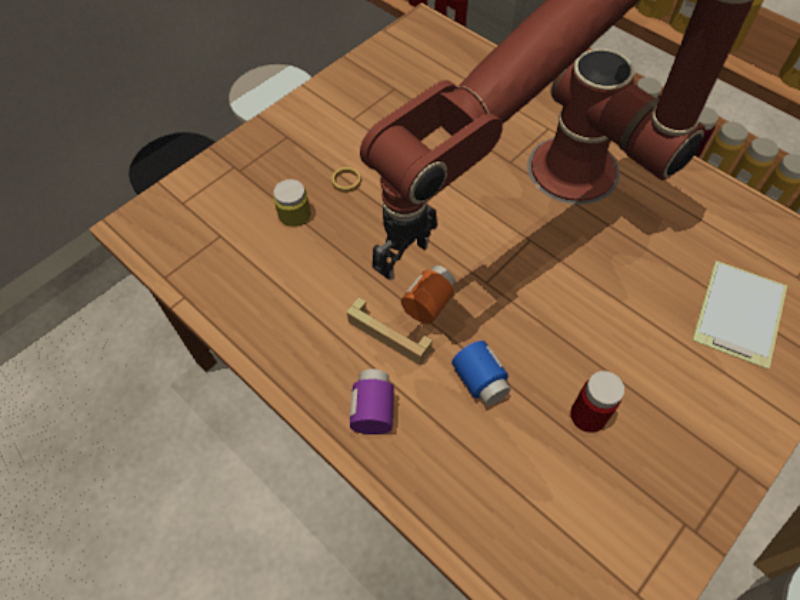

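View pics/side1.png

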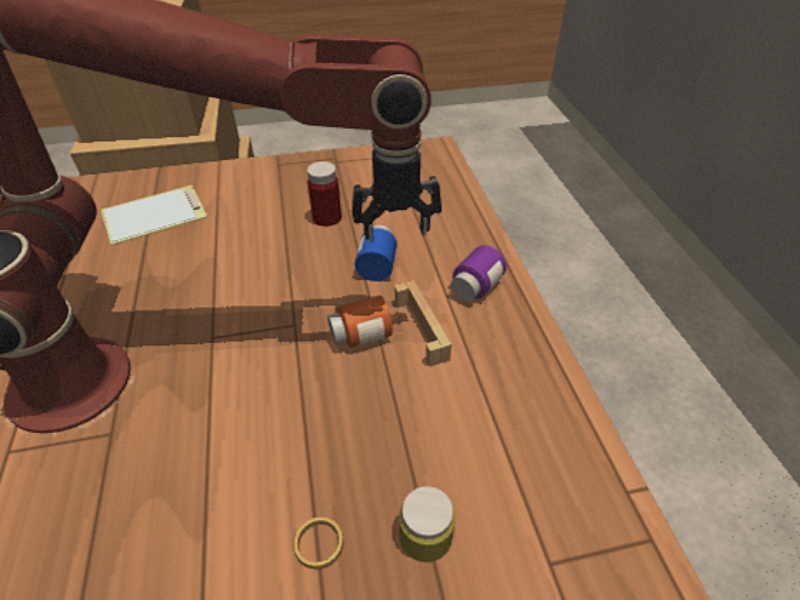

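The orange/amber jar at scene (428,293) and side (362,325), in front of the bay, is the only candidate that fits. The blue one at scene (480,372) and the purple one at (372,402) are the look-alikes. I'll confirm this in a single enlarged composite crop.

```bash
python3 - <<'E'
from h import *
a=eyes.get_image('scene')[190:260,235:335];b=eyes.get_image('side')[190:260,220:320]
f=lambda i:cv2.resize(i[:,:,::-1],(400,280),interpolation=cv2.INTER_CUBIC)
b2=cv2.resize(eyes.get_image('side')[190:265,220:320][:,:,::-1],(800,600),interpolation=cv2.INTER_CUBIC)
cv2.imwrite('pics/side_crop.png',b2)
a2=cv2.resize(eyes.get_image('scene')[180:260,235:335][:,:,::-1],(750,600),interpolation=cv2.INTER_CUBIC)
cv2.imwrite('pics/scene_crop.png',a2)
E
```

```text
(no output)
```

View pics/side_crop.png

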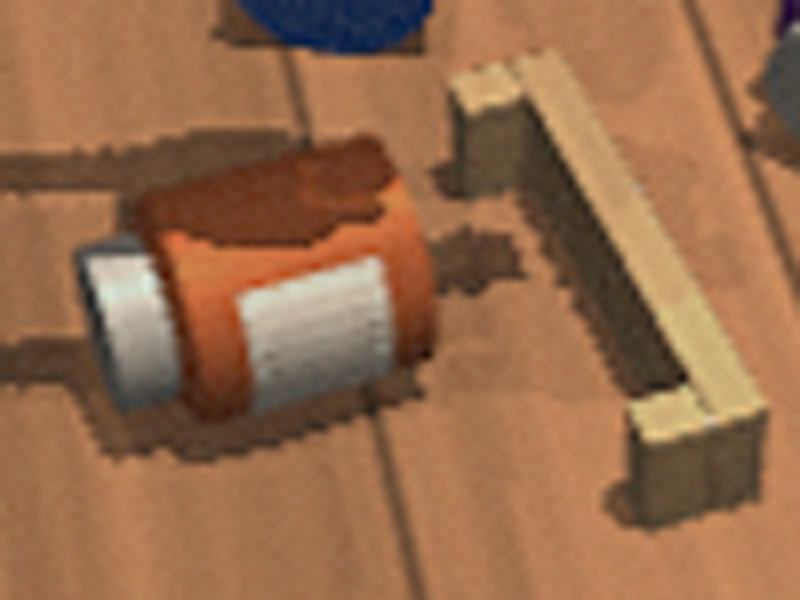

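View pics/scene_crop.png

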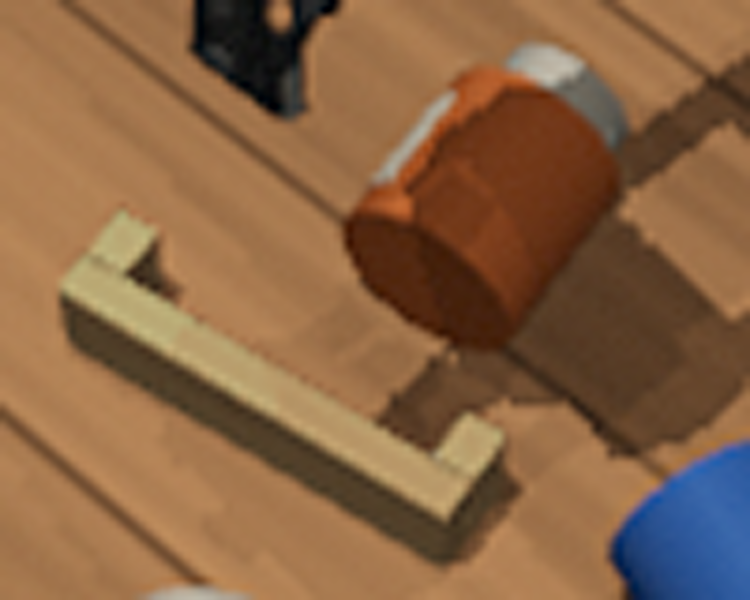

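```bash
cat > fit.py <<'E'
from h import *
from scipy.optimize import least_squares
S=lambda p:(220+p[0]/8-.5+.0625,190+p[1]/8-.5+.0625)
C=lambda p:(235+p[0]/7.5-.5+.067,180+p[1]/7.5-.5+.067)
# bay: params x,y,yaw of origin; z out = (cos,sin)
def bayp(b,fr,up): # fr=(y,z) 
    zz=np.array([np.cos(b[2]),np.sin(b[2]),0]); xx=np.array([0,0,1.]); yy=np.cross(zz,xx)
    return np.array([b[0],b[1],0])+yy*fr[0]+zz*fr[1]+xx*up
obs=[('side',S((455,88)),(-1,.095,.025)),('side',S((550,50)),(-1,.095,-.02)),('side',S((632,407)),(1,.095,.025)),('side',S((765,407)),(1,.095,-.02)),
('side',S((690,385)),(1,.075,0)),('scene',C((62,290)),(1,.095,-.02)),('scene',C((448,520)),(-1,.095,-.02)),('scene',C((122,212)),(1,.095,.025)),('scene',C((503,437)),(-1,.095,.025))]
best=None
for s in(1,-1):
    f=lambda b:np.concatenate([proj(n,bayp(b,(s*o[0]*o[1],o[2]),.05))-p for n,p,o in obs])
    r=least_squares(f,[.72,0,3.1])
    if best is None or r.cost<best[0].cost: best=(r,s)
bay=best[0].x;print('bay',bay,best[1],np.round(best[0].fun,1))
def jarR(p): # x,y of jar origin, yaw, phi
    z=np.array([np.cos(p[2]),np.sin(p[2]),0]);u=np.array([0,0,1.]);h=np.cross(u,z)
    return z,h,u
def jp(p,r,a,l):
    z,h,u=jarR(p);o=np.array([p[0],p[1],.042]);return o+z*l+r*(u*np.cos(a)+h*np.sin(a))
def fitjar(side,scene,p0,edge):
    # side/scene: list of (pixel, l) ; edge: angle offset of visible edge
    ob=[('side',q,l) for q,l in side]+[('scene',q,l) for q,l in scene]
    r=least_squares(lambda p:np.concatenate([proj(n,jp(p,.042,p[3]+edge,l))-q for n,q,l in ob]),p0)
    return r
def hull(p,n):
    return {k:cv2.convexHull(np.array([proj(n,jp(p,R,a,l)) for l in L for a in np.linspace(0,6.28,60)],np.float32)) for k,R,L in(('body',.042,(0,.084)),('lid',.03,(.089,.11)))}
E
python3 - <<'E'
from fit import *
for e in(1,-1):
    r=fitjar([(S((240,297)),.067),(S((380,257)),.017)],[(C((458,95)),.067),(C((388,185)),.017)],[.64,0,3.1,-e*1.5],e*.785)
    print(e,r.x,np.degrees(r.x[2:]),r.cost,np.round(r.fun,1))
    p=r.x
    for n,Q,k in(('side',S,8),('scene',C,7.5)):
        h=hull(p,n)
        for m in h:
            q=h[m][:,0];o=np.array([220,190] if n=='side' else [235,180]);print(n,m,np.round((q.min(0)-o+.44)*k),np.round((q.max(0)-o+.44)*k))
for n,u,v,z in(('scene',600*.7,400*.7,0.07),('scene',292*.7,190*.7,.085),('scene',347*.7,180*.7,.016),('scene',482*.7,372*.7,.042)):print(ray(n,u,v,z))
E
```

```text
bay [ 0.6731848  -0.00426614  3.29424651] -1 [-1.6 -1.9  0.6 -0.8  0.9  4.  -0.2 -0.6 -0.6 -1.1 -0.9 -0.1 -0.4  0.6
 -0.1 -0.1  0.7  0.3]
1 [ 0.61119866 -0.0482978   3.3025043  -1.57917913] [189.21955801 -90.4802994 ] 0.813908491549421 [-0.5 -0.2 -0.5 -0.1 -0.7  0.6 -0.4 -0. ]
side body [182. 243.] [499. 550.]
side lid [119. 347.] [234. 538.]
scene body [219.   5.] [497. 289.]
scene lid [362. -16.] [507. 120.]
-1 [0.60159899 0.01084441 3.30250422 1.57917914] [189.21955362  90.48029962] 0.8139084915500239 [-0.5 -0.2 -0.5 -0.1 -0.7  0.6 -0.4 -0. ]
side body [132. 129.] [436. 423.]
side lid [ 71. 227.] [180. 410.]
scene body [338.  71.] [619. 358.]
scene lid [480.  48.] [627. 185.]
[0.51917089 0.41795279 0.07      ]
[ 0.57445545 -0.40573825  0.085     ]
[ 0.42636775 -0.38190019  0.016     ]
[0.61603569 0.20639296 0.042     ]
```

```bash
sed -i 's/S((632,407))/S((638,442))/' fit.py; python3 - <<'E'
from fit import *
p=np.array([.6016,.01084,3.3025,1.579])
z,h,u=jarR(p); zb=np.array([np.cos(bay[2]),np.sin(bay[2]),0]);yb=np.cross(zb,[0,0,1])
d=np.array([p[0]-bay[0],p[1]-bay[1],0]); print('yb',yb,'now yb,zb',d@yb,d@zb,'roll dir',-h)
d2=d-h*.042*p[3];print('after roll',d2@yb,d2@zb, 'yaw diff deg',np.degrees(p[2]-bay[2]))
print('side obs angle')
E
```

```text
bay [ 0.67294783 -0.00603187  3.29564511] -1 [-1.6 -1.5  0.6 -0.4  0.3  0.1 -0.1 -0.1 -0.5 -0.6 -1.3 -0.5 -0.7  0.1
 -0.5 -0.5  0.3 -0.1]
yb [-0.15344385  0.98815737  0.        ] now yb,zb 0.02761995182000068 0.06791399941652992 roll dir [-0.1602139   0.98708232 -0.        ]
after roll 0.09393639370120616 0.06836859837902 yaw diff deg 0.39275620357922203
side obs angle
```

Both crops confirm it is the amber jar. Its label faces -y, about 90° from up, so it has to roll about 66 mm towards +y. I'll go beside it with the fingers half open, one near each end of the body.

Emit:
{"api": "step_arm", "payload": {
  "commands": [
    [50,[-35,-25,0],-5],
    [50,[-68,-53,30],-9.2],
    [50,[-68,-53,90],-9.2],
    [50,[-68,-53,150],-9.2],
    [50,[-68,-53,200],-9.2],
    [50,[-68,-53,203],-9.2],
    [50,[-68,-53,203],-9.2]
  ]
}}

```text
t: 1.18
tool_pos: [0.5728, -0.0682, 0.2034]
tool_rot: [2.035, 2.391, 0.002]
contact_force: [-0.3, -0.9, 0.5]
opening: 0.0425
grip_force: 0.0
```

```bash
python3 - <<'E'
from h import *
o=monitor.get_obs();print({k:np.round(o[k],3) for k in('t','tool_pos','tool_rot','contact_force','opening')})
E
```

```text
{'t': np.float64(1.175), 'tool_pos': array([ 0.573, -0.068,  0.203]), 'tool_rot': array([2.035e+00, 2.391e+00, 2.000e-03]), 'contact_force': array([-0.337, -0.89 ,  0.502]), 'opening': np.float64(0.043)}
```

Emit:
{"api": "step_arm", "payload": {
  "commands": [
    [50,[5,0,0],0],
    [50,[10,0,0],0],
    [50,[14,0,0],0],
    [50,[17.5,0,0],0],
    [50,[21,0,0],0],
    [50,[24.5,0,0],0],
    [50,[28,0,0],0],
    [50,[31.5,0,0],0],
    [50,[35,0,0],0],
    [50,[38.5,0,0],0],
    [50,[42,0,0],0],
    [50,[45.5,0,0],0]
  ]
}}

```text
t: 2.68
tool_pos: [0.5647, -0.0228, 0.2017]
tool_rot: [-2.036, -2.392, 0.0]
contact_force: [-0.0, -0.4, -1.1]
opening: 0.0426
grip_force: 0.1
```

Emit:
{"api": "step_arm", "payload": {
  "commands": [
    [50,[3.5,0,0],0],
    [50,[7,0,0],0],
    [50,[10.5,0,0],0],
    [50,[14,0,0],0],
    [50,[17,0,0],0],
    [50,[19,0,0],0],
    [50,[20,0,0],0],
    [50,[20,0,0],0]
  ]
}}

```text
t: 3.68
tool_pos: [0.5615, -0.0033, 0.2017]
tool_rot: [-2.036, -2.392, 0.0]
contact_force: [-0.5, -0.1, -0.5]
opening: 0.0427
grip_force: 0.0
```

```bash
python3 - <<'E'
from h import *
a=eyes.get_image('scene')[150:255,250:390];b=eyes.get_image('side')[170:275,200:340]
f=lambda i:cv2.resize(i[:,:,::-1],(700,525),interpolation=cv2.INTER_CUBIC)
f=lambda i:cv2.resize(i[:,:,::-1],(400,300),interpolation=cv2.INTER_CUBIC)
w=cv2.resize(eyes.get_image('wrist')[:,:,::-1],(400,300))
cv2.imwrite('pics/roll1.png',np.vstack([np.hstack([f(a),f(b)]),np.hstack([w,0*w])]))
E
```

```text
(no output)
```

View pics/roll1.png

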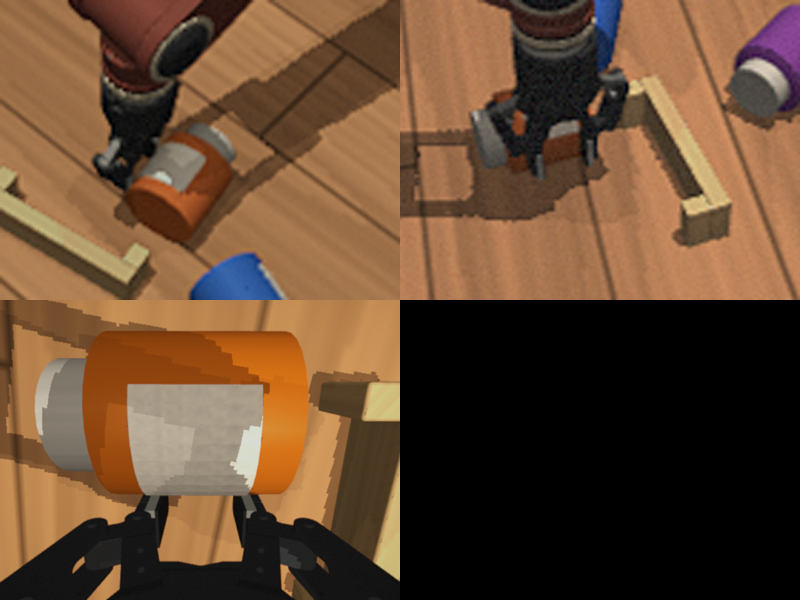

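```bash
cat > wf.py <<'E'
from fit import *
def whull(p):
    h=hull(p,'wrist');b=h['body'][:,0];l=h['lid'][:,0]
    return np.array([b[:,0].min(),b[:,1].min(),b[:,0].max(),b[:,1].max(),l[:,0].min(),l[:,1].min(),l[:,1].max()])
def wfit(corners,bb,p0,edge=None):
    # corners: list (uv,l,edge sign); bb observed hull numbers (nan skip)
    bb=np.array(bb,float);m=~np.isnan(bb)
    f=lambda p:np.concatenate([proj('wrist',jp(p,.042,p[3]+e*.785,l))-q for q,l,e in corners]+[(whull(p)-bb)[m]])
    r=least_squares(f,p0,diff_step=1e-4)
    p=r.x;zb=np.array([np.cos(bay[2]),np.sin(bay[2]),0]);yb=np.cross(zb,[0,0,1]);d=np.array([p[0]-bay[0],p[1]-bay[1],0])
    print('jar',np.round(p,4),'phi deg',np.degrees(p[3]),'rms',np.sqrt(2*r.cost/len(r.fun)),np.round(r.fun,1))
    print('bay y,z',d@yb,d@zb,'yaw diff',np.degrees(p[2]-bay[2]));return p
E
python3 - <<'E'
from wf import *
k=1.4
p=wfit([((127*k,84*k),.067,-1),((263*k,84*k),.017,-1)],np.array([83,31,308,195,35,58,171])*k,[.594,.057,3.3,.5])
E
```

```text
bay [ 0.67294783 -0.00603187  3.29564511] -1 [-1.6 -1.5  0.6 -0.4  0.3  0.1 -0.1 -0.1 -0.5 -0.6 -1.3 -0.5 -0.7  0.1
 -0.5 -0.5  0.3 -0.1]Traceback (most recent call last):
  File "<stdin>", line 3, in <module>
  File "wf.py", line 9, in wfit
    r=least_squares(f,p0,diff_step=1e-4)
    return func(*args, **kwargs)
    result = trf(vector_fun.fun, vector_fun.jac, x0, f0, J0, lb, ub, ftol, xtol,
                 gtol, max_nfev, x_scale, loss_function, tr_solver,
                 tr_options.copy(), verbose, callback=callback_wrapped)
    return trf_no_bounds(
        fun, jac, x0, f0, J0, ftol, xtol, gtol, max_nfev, x_scale,
        loss_function, tr_solver, tr_options, verbose, callback=callback)
    f_new = fun(x_new)
    self._update_fun()
    ~~~~~~~~~~~~~~~~^^
    self.f = self.fun_wrapped(xp_copy(self.x))
             ~~~~~~~~~~~~~~~~^^^^^^^^^^^^^^^^^
    return np.atleast_1d(self.fun(x))
                         ~~~~~~~~^^^
    return self.f(x, *self.args, **self.kwargs)
           ~~~~~~^^^^^^^^^^^^^^^^^^^^^^^^^^^^^^
  File "wf.py", line 8, in <lambda>
    f=lambda p:np.concatenate([proj('wrist',jp(p,.042,p[3]+e*.785,l))-q for q,l,e in corners]+[(whull(p)-bb)[m]])
                                                                                                ~~~~~^^^
  File "wf.py", line 3, in whull
    h=hull(p,'wrist');b=h['body'][:,0];l=h['lid'][:,0]
  File "fit.py", line 28, in hull
    return {k:cv2.convexHull(np.array([proj(n,jp(p,R,a,l)) for l in L for a in np.linspace(0,6.28,60)],np.float32)) for k,R,L in(('body',.042,(0,.084)),('lid',.03,(.089,.11)))}
                                       ~~~~^^^^^^^^^^^^^^^
  File "h.py", line 13, in proj
    c=eyes.camera_info(name);K=np.array(c['camera_matrix']);T=np.linalg.inv(np.array(c['extrinsics']))
ValueError: time passes only in moves, steps and waits
```

```bash
cat >> h.py <<'E'
import functools
_ci=eyes.camera_info
@functools.cache
def ci(n): return _ci(n)
E
sed -i 's/c=eyes.camera_info(name)/c=ci(name)/' h.py
cat > m1.py <<'E'
from wf import *
print('t',monitor.get_obs()['t'])
k=1.4
p=wfit([((127*k,84*k),.067,-1),((263*k,84*k),.017,-1)],np.array([83,31,308,195,35,58,171])*k,[.594,.057,3.3,.5])
E
python3 m1.py
```

```text
bay [ 0.67294783 -0.00603187  3.29564511] -1 [-1.6 -1.5  0.6 -0.4  0.3  0.1 -0.1 -0.1 -0.5 -0.6 -1.3 -0.5 -0.7  0.1
 -0.5 -0.5  0.3 -0.1]
t 3.825
jar [0.5923 0.0549 3.3017 0.3553] phi deg 20.359444401606996 rms 1.2121868679451049 [ 1.3 -0.   0.1  0.1 -2.3 -0.4  2.2  0.1 -1.5  0.1  1.5]
bay y,z 0.07254406758471986 0.07030935545507595 yaw diff 0.3450499248447378
```

Rolled cleanly and square. The wrist view puts the label about 20° short of up, so I'll roll another 15 mm.

Emit:
{"api": "step_arm", "payload": {
  "commands": [
    [50,[2,0,0],0],
    [50,[4.5,0,0],0],
    [50,[7,0,0],0],
    [50,[9.5,0,0],0],
    [50,[11.5,0,0],0],
    [50,[13,0,0],0],
    [50,[14,0,0],0],
    [50,[14,0,0],0],
    [50,[14,0,0],0],
    [50,[4,0,0],0],
    [50,[-6,0,-40],0],
    [50,[-6,0,-100],0]
  ]
}}

```text
t: 5.32
tool_pos: [0.5616, -0.0103, 0.3003]
tool_rot: [-2.035, -2.388, 0.005]
contact_force: [0.0, 0.1, -0.2]
opening: 0.0432
grip_force: 0.0
```

Emit:
{"api": "step_arm", "payload": {
  "commands": [
    [100,[20,0,-20],0],
    [100,[50,0,-20],0],
    [100,[50,0,-20],0],
    [100,[50,0,-20],0]
  ]
}}

```text
t: 5.82
tool_pos: [0.5542, 0.0399, 0.3208]
tool_rot: [-2.035, -2.392, 0.002]
contact_force: [0.3, -0.6, -1.2]
opening: 0.0858
grip_force: 0.0
```

```bash
python3 - <<'E'
from h import *
o=monitor.get_obs();print(o['t'],o['tool_pos'],o['tool_rot'])
cv2.imwrite('pics/wrist2.png',eyes.get_image('wrist')[:,:,::-1])
E
```

```text
5.825 [0.55423901 0.03994417 0.32077017] [-2.03513397e+00 -2.39210275e+00  1.99088198e-03]
```

View pics/wrist2.png

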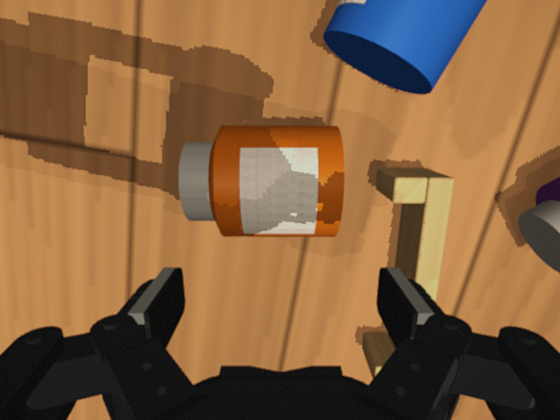

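```bash
python3 - <<'E' | tail -8
from wf import *
p=wfit([((240,148),.067,-1),((317.5,147.5),.017,-1),((318,234),.017,1),((240,235),.067,1)],[209,126,344,236.5,179,143,220],[.59,.07,3.3,.05])
for a in((-.095,.025),(-.095,-.02),(-.075,.025)): print(proj('wrist',bayp(bay,a,.05)))
le=jp(p,0,0,.0995);print('lid mid',le)
t=monitor.get_obs()['tool_pos'];z,h,u=jarR(p);d=le-t;print('shift tool x (-h), tool y(-z)',d@-h,d@-z)
E
```

```text
jar [0.59   0.0677 3.3026 0.0275] phi deg 1.573791770046793 rms 1.8755000548679341 [-0.1  0.1 -1.   0.5 -4.3 -1.1  3.1 -2.1  3.4 -0.1 -0.1  1.  -1.3 -0.3
  1.7]
bay y,z 0.08556858575138654 0.07061919614541563 yaw diff 0.3975582748397079
[375.08527963 382.69162094]
[425.15502511 383.00851696]
[377.07606239 364.22882898]
lid mid [0.49182162 0.05173776 0.042     ]
shift tool x (-h), tool y(-z) 0.021906291753012036 -0.05975289574953322
```

Label is now within about 2° of up. Next I'll turn the hand, pinch the lid and slide the jar.

Emit:
{"api": "step_arm", "payload": {
  "commands": [
    [100,[7,-20,0],10.5],
    [100,[15,-40,0],21],
    [100,[22,-62.5,0],31],
    [100,[22,-62.5,0],41],
    [100,[22,-62.5,0],51],
    [100,[22,-62.5,0],61],
    [100,[22,-62.5,0],71],
    [100,[22,-62.5,0],81],
    [100,[22,-62.5,15],90],
    [100,[22,-62.5,35],90],
    [100,[22,-62.5,35],90]
  ]
}}

```text
t: 7.25
tool_pos: [0.4885, 0.0512, 0.2845]
tool_rot: [-3.131, -0.251, 0.007]
contact_force: [0.2, -0.7, -0.1]
opening: 0.0856
grip_force: 0.0
```

```bash
python3 - <<'E' | tail -4
from wf import *
o=monitor.get_obs();print(o['t'],o['tool_pos'],o['tool_rot'],o['q'])
p=np.array([.59,.0677,3.3026,.0275]);z,h,u=jarR(p);t=o['tool_pos'];d=jp(p,0,0,.102)-t
from scipy.spatial.transform import Rotation as R
print('err in tool axes',R.from_rotvec(o['tool_rot']).inv().apply(d)*1e3, 'far cheek px')
cv2.imwrite('pics/wrist3.png',eyes.get_image('wrist')[:,:,::-1])
E
```

```text
-0.5 -0.5  0.3 -0.1]
7.25 [0.48852847 0.05123637 0.28451858] [-3.1311661  -0.25058845  0.00734448] [-4.70984388e-02 -1.65138491e-01  2.02930422e+00 -1.96887372e-04
  1.28211703e+00  1.36403401e+00]
err in tool axes [1.92105356e+00 2.04211870e-01 2.42512202e+02] far cheek px
```

View pics/wrist3.png

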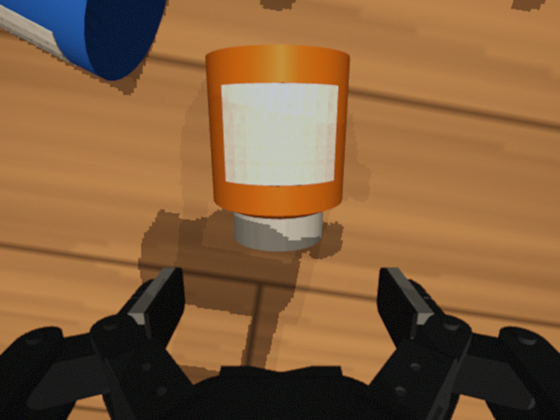

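Emit:
{"api": "step_arm", "payload": {
  "commands": [
    [100,[0,0,40],0],
    [100,[0,0,75],0],
    [100,[0,0,87],0],
    [100,[0,0,87],0],
    [80,[0,0,87],0],
    [72,[0,0,87],0],
    [70,[0,0,87],0],
    [66,[0,0,87],0],
    [60,[0,0,87],0],
    [60,[0,0,87],0],
    [60,[0,0,87],0]
  ],
  "squeeze": 40
}}

```text
t: 8.68
tool_pos: [0.4901, 0.0518, 0.2015]
tool_rot: [3.131, 0.252, 0.003]
contact_force: [-2.4, -0.7, 6.8]
opening: 0.0587
grip_force: 41.4
```

Emit:
{"api": "step_arm", "payload": {
  "commands": [
    [60,[0,0,-2],0],
    [60,[0,3,-3],0],
    [60,[0,8,-3],0],
    [60,[0,15,-3],0],
    [60,[0,22,-3],0],
    [60,[0,29,-3],0],
    [60,[0,36,-3],0],
    [60,[0,43,-3],0],
    [60,[0,50,-3],0],
    [60,[0,57,-3],0],
    [60,[0,63,-3],0],
    [60,[0,65,-3],0]
  ]
}}

```text
t: 10.18
tool_pos: [0.4997, -0.0127, 0.2027]
tool_rot: [-3.132, -0.251, 0.0]
contact_force: [-0.5, 1.0, -4.5]
opening: 0.0587
grip_force: 43.8
```

Emit:
{"api": "step_arm", "payload": {
  "commands": [
    [60,[0,4,0],0],
    [60,[0,10,0],0],
    [60,[0,15,0],0],
    [60,[0,18,0],0],
    [60,[0,19,0],0],
    [60,[0,19,0],0]
  ]
}}

```text
t: 10.92
tool_pos: [0.5027, -0.0312, 0.2027]
tool_rot: [3.131, 0.252, 0.0]
contact_force: [0.3, -0.4, -4.7]
opening: 0.0585
grip_force: 43.8
```

```bash
python3 - <<'E'
from h import *
o=monitor.get_obs();print(o['t'],o['tool_pos'],o['tool_rot'],o['contact_force'])
f=lambda i:cv2.resize(i[:,:,::-1],(400,300),interpolation=cv2.INTER_CUBIC)
a=eyes.get_image('scene')[150:255,220:360];b=eyes.get_image('side')[170:275,200:340];w=eyes.get_image('wrist')
cv2.imwrite('pics/slid.png',np.vstack([np.hstack([f(a),f(b)]),np.hstack([f(w),f(eyes.get_image('scene'))])]))
E
```

```text
10.925 [ 0.50271825 -0.03124924  0.202736  ] [3.13110656e+00 2.51615045e-01 5.58027385e-05] [ 0.30720729 -0.3555175  -4.6978822 ]
```

View pics/slid.png

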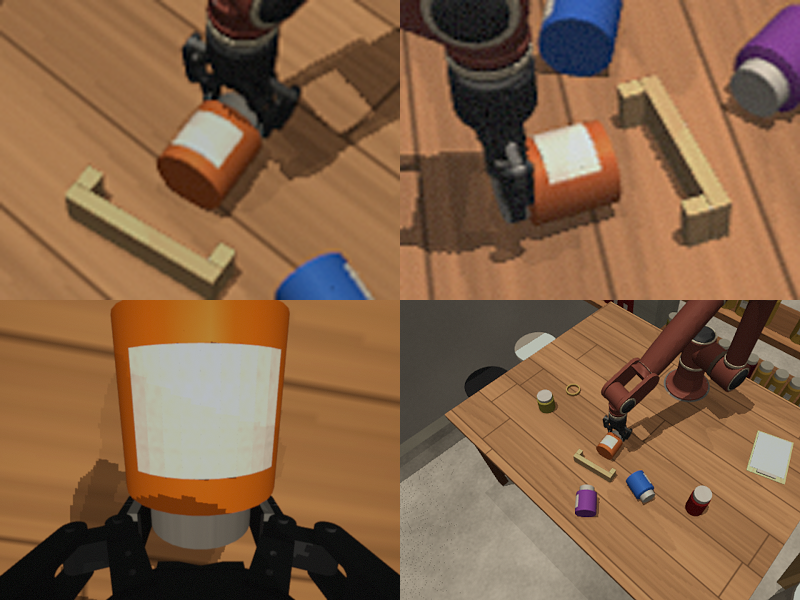

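Emit:
{"api": "step_arm", "payload": {
  "commands": [
    [60,[2,0,1],0],
    [60,[6,0,1.5],0],
    [60,[12,0,1.5],0],
    [60,[18,0,1.5],0],
    [60,[24,0,1.5],0],
    [60,[30,0,1.5],0],
    [60,[36,0,1.5],0],
    [60,[42,0,1.5],0],
    [60,[48,0,1.5],0],
    [60,[53,0,1.5],0],
    [60,[57,0,1.5],0],
    [60,[60,0,1.5],0]
  ]
}}

```text
t: 12.62
tool_pos: [0.5622, -0.0216, 0.2016]
tool_rot: [3.131, 0.252, -0.002]
contact_force: [-6.3, -1.3, 2.7]
opening: 0.0583
grip_force: 44.5
```

Emit:
{"api": "step_arm", "payload": {
  "commands": [
    [60,[1,0,0],0],
    [60,[2,0,0],0],
    [60,[3,0,0],0],
    [60,[4,0,0],0]
  ]
}}

```text
t: 13.12
tool_pos: [0.5659, -0.021, 0.2017]
tool_rot: [3.131, 0.252, -0.002]
contact_force: [-6.4, -1.7, 3.3]
opening: 0.0587
grip_force: 44.4
```

Emit:
{"api": "step_arm", "payload": {
  "commands": [
    [60,[0.7,0,0],0],
    [60,[1.4,0,0],0],
    [60,[2,0,0],0]
  ]
}}

```text
t: 13.5
tool_pos: [0.5679, -0.0206, 0.2017]
tool_rot: [3.131, 0.252, -0.002]
contact_force: [-6.1, -0.8, 2.3]
opening: 0.0589
grip_force: 44.4
```

Emit:
{"api": "step_arm", "payload": {
  "commands": [
    [60,[0.7,0,0],0],
    [60,[1.4,0,0],0],
    [60,[2,0,0],0]
  ]
}}

```text
t: 13.88
tool_pos: [0.5698, -0.0203, 0.2017]
tool_rot: [3.131, 0.252, -0.002]
contact_force: [-6.0, -0.8, 4.4]
opening: 0.0588
grip_force: 44.4
```

Emit:
{"api": "step_arm", "payload": {
  "commands": [
    [60,[0.5,0,0],0],
    [60,[1,0,0],0],
    [60,[1.5,0,0],0]
  ]
}}

```text
t: 14.25
tool_pos: [0.5713, -0.0201, 0.2016]
tool_rot: [3.131, 0.252, -0.002]
contact_force: [-6.4, -0.8, 3.7]
opening: 0.0587
grip_force: 44.4
```

Emit:
{"api": "step_arm", "payload": {
  "commands": [
    [60,[0.5,0,0],0],
    [60,[1,0,0],0]
  ]
}}

```text
t: 14.5
tool_pos: [0.572, -0.0199, 0.2016]
tool_rot: [3.131, 0.252, -0.004]
contact_force: [-9.2, -1.1, 5.9]
opening: 0.0587
grip_force: 44.6
```

Emit:
{"api": "step_arm", "payload": {
  "commands": [
    [60,[0.5,0,0],0],
    [60,[1,0,0],0]
  ]
}}

```text
t: 14.75
tool_pos: [0.5725, -0.0199, 0.2016]
tool_rot: [3.131, 0.252, -0.009]
contact_force: [-12.8, -1.6, 9.4]
opening: 0.0586
grip_force: 45.0
```

Emit:
{"api": "step_arm", "payload": {
  "commands": [
    [60,[0.5,0,0],0],
    [60,[1,0,0],0]
  ]
}}

```text
t: 15.0
tool_pos: [0.573, -0.0198, 0.2016]
tool_rot: [3.131, 0.253, -0.013]
contact_force: [-15.8, -2.5, 11.7]
opening: 0.0588
grip_force: 45.3
```

Emit:
{"api": "step_arm", "payload": {
  "commands": [
    [60,[0.5,0,0],0],
    [60,[1,0,0],0],
    [60,[1,0,0],0]
  ]
}}

```text
t: 15.38
tool_pos: [0.5735, -0.0198, 0.2015]
tool_rot: [3.131, 0.253, -0.017]
contact_force: [-19.7, -2.9, 13.7]
opening: 0.0586
grip_force: 45.6
```

Emit:
{"api": "step_arm", "payload": {
  "commands": [
    [70,[0,0,0],0],
    [75,[-0.5,0,0],0],
    [85,[-1,0,0],0],
    [100,[-1,0,0],0],
    [100,[-1,0,0],0],
    [100,[-1,0,0],0],
    [100,[-1,0,-30],0],
    [100,[-1,0,-90],0],
    [100,[-20,0,-140],0],
    [100,[-20,0,-140],0]
  ]
}}

```text
t: 16.62
tool_pos: [0.5564, -0.0228, 0.3473]
tool_rot: [3.129, 0.252, 0.016]
contact_force: [0.5, -0.3, -0.7]
opening: 0.0853
grip_force: 0.0
```

```bash
python3 - <<'E'
from h import *
o=monitor.get_obs();print(o['t'],o['tool_pos'],o['tool_rot'],o['contact_force'])
cv2.imwrite('pics/home.png',eyes.get_image('wrist')[:,:,::-1])
E
```

```text
16.625 [ 0.55638685 -0.02280298  0.34726618] [3.12874575 0.25150664 0.0162047 ] [ 0.47957215 -0.31474677 -0.67471496]
```

View pics/home.png

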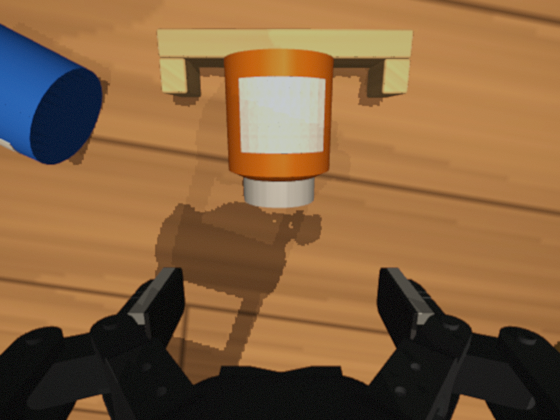

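```bash
python3 - <<'E' | tail -4
from wf import *
ob=[((157,57.5),(-.095,0)),((412,58.5),(.095,0)),((158,30),(-.095,-.02)),((412,31),(.095,-.02))]
best=min((least_squares(lambda b:np.concatenate([proj('wrist',bayp(b,(s*a[0],a[1]),.05))-q for q,a in ob]),[.673,-.006,3.2956]) for s in(1,-1)),key=lambda r:r.cost)
bay[:]=best.x;print(best.x,np.round(best.fun,1))
p=wfit([((239,77.5),.017,-1),((327.5,77.5),.017,1),((241,153),.067,-1),((323,153),.067,1)],[225,48.5,333,np.nan,np.nan,np.nan,207],[.67,-.006,3.2956,.05])
p=wfit([((239,77.5),.017,1),((327.5,77.5),.017,-1),((241,153),.067,1),((323,153),.067,-1)],[225,48.5,333,np.nan,np.nan,np.nan,np.nan],[.67,-.006,3.2956,.05])
E
```

```text
jar [ 0.6694 -0.0052  3.2998  0.0881] phi deg 5.047595241406778 rms 1.3779721682424733 [ 0.5  0.2 -1.9  1.3  0.8 -0.7 -0.1 -1.2 -1.7 -1.3  2.4  2. ]
bay y,z 0.003969039115718749 -0.0018857169898134265 yaw diff 0.06877654022292803
jar [ 0.6699 -0.0053  3.3033  3.0747] phi deg 176.16950869094862 rms 7.432714799338722 [  8.9   8.6 -10.7   8.1   8.4  -8.1  -7.9  -7.9  -1.4  -2.1   2.8]
bay y,z 0.0037455781383096856 -0.0023531791899761515 yaw diff 0.27042315516600823
```

The fit gives about 5° of label tilt, 0.1–0.3° off square and 4 mm off centre. The base-to-board gap is zero within measurement error, and the rising push force showed contact. Handing in.

```bash
python3 -c "
from station import finish_job
print(finish_job())"
```

```text
the job is handed in; nothing more can be done
None
```

The amber jar is lying in the bay against the back board, label up within about 5° and square to within about 0.3°; I handed the job in after about 17 s of robot time, but no verdict was returned.

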